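Hang the slotted template on the headed pin

TASK

Of the three envelope-template plates standing in the wooden rack, take the one whose slot is open at its side edge and hang it on the stand's pin: the pin has a broad head, so slide the slot sideways over the pin between post and head, then lower the plate until the pin sits in the upturned inner end of the slot. Leave it hanging there freely and upright, and leave the other two plates standing in the rack.

Things in the scene. Friction and masses are not known exactly. Their poses are not given: they have to be found in the camera images.
- slot_plate: Plate to hang: upright aluminium, 70 wide (y) x 8 thick (x) x 145 mm tall (z); wood grip 14 thick at z 110-145. Origin mid lower edge. Slot open at +y edge (robot's left), z 60-82, mouth flared, runs in to y=-9; there it turns up into a pocket, y -9..10, roof z=94, behind a round lobe (low point y=22, z=82). Hung, pin centre at about y=0, z=90. 0.14 kg. In any of 3 rack places
- window_plate: Plate of the same outline (70 x 8 x 145 mm, same wood grip, origin mid lower edge, z up, y along the width) but with a closed rectangular window 34 x 22 mm about 70 mm above its lower edge. Stays in the rack.
- hole_plate: Plate of the same outline (70 x 8 x 145 mm, same wood grip, origin mid lower edge, z up, y along the width) but with a round 24 mm hole about 70 mm above its lower edge. Stays in the rack.
- pin_mid (a point): Middle of the fixed stand's level pin, 135 mm above the desk. Steel rod 8 mm thick along this point's x, free for 64 mm: at +x (far side) a 16 mm post begins 34 mm away, its top 14 mm above the pin's centre; at -x (robot's side) a round head 26 mm across begins 30 mm away. Open to both sides (y) and above. Wooden base 130 x 90 x 14 mm. A hung plate's lower edge is 45 mm above the desk.
- rack: Fixed wooden rack, 70 deep (x) x 290 long (y) x 45 mm tall. A 12 mm groove along y holds the three plates upright side by side, parallel to it, at y about -90, 0 and +90 mm. Groove floor 10 mm above the desk, so a plate is free once lifted 35 mm, and clears its neighbours once lifted 150 mm. Origin: centre of its underside.
There are look-alikes about, which are no part of the job. What is shaped like the slot_plate but green is not meant.

How it is judged:
By the outcome, as a careful person would: the job done as asked, in the order asked, and still so for the second after the job is handed in, with the robot touching nothing.
It also fails if it takes over 42 s, if anything falls off the work surface, if the arm or the gripper's body presses on something with over 40 N, if the wrist force passes 120 N, or if a joint passes its speed limit or range.

ROBOT

A 6-joint arm with a two-finger parallel gripper is mounted at the origin on a cart in front of the work surface, level with it; the furniture and walls round the work are solid. World frame = base frame: x ahead of the robot, y to its left, z up, the work surface at z = 0. Lengths are in m, angles in rad, forces in N, time in s.
With the tool pointing down it reaches from about 0.25 to 0.725 m from the base axis. Payload 9.7 kg.
Tool frame: the origin (TCP) lies at the very end of the fingers, on their centre line; the grasp point (between the pads) lies 19 mm behind it; x points along the fingers, y is the direction in which the jaws open and shut, and the axes are right-handed (so a half turn about x gives the same grasp; the last joint's range is limited). The gripper opens to 85 mm and grips with 20 to 120 N. Pads are 22 mm wide; open, the fingers measure 114 mm over their backs; the gripper's body (76 mm by 85 mm) begins 54 mm behind the grasp point. The pads swing forward as they close: fully open they stand 13 mm farther back than shut.
Start: joints at [1.303, 0.087, 0.176, 1.66, 0, 1.571], TCP at [0.146, 0.53, 0.231] pointing down, gripper open.
Joint ranges: [-3.13, 3.13], [-0.85, 1.81], [-1.15, 1.24], [-2.2, 2.28], [-1.44, 1.52], [-3.14, 3.14]. Speed limits (rad/s): [2.22, 2.22, 2.57, 3.14, 3.14, 3.14].

INTERFACE

Orientations are given as a unit quaternion [x, y, z, w].
In Python, from plant import env gives the robot as it stands. The module is installed in compiled form; this text tells all that it offers.
- The arm moves only by the shell command python3 -m crank 'ROWS'. ROWS is JSON, a list of rows, each a list of 5 numbers: the shift along the tool's x, y, z in cm, then the turn about the tool's x in rad, then the opening, from 0 (shut) to 1 (fully open). In form: [[tx, ty, tz, roll, grip], ...]. A call has 1 to 5 rows; each row shifts and turns the commanded pose from where the row before left it, along the tool's axes as they then stand; what a row does not reach is not made up. A row lasts 1/10 s, in which the tool goes at most 50 mm and 8.59 degrees, less where a joint would pass 70% of its speed; a pose out of reach is approached as far as the arm can. A call with a gripper value outside its range is refused whole. The fingers move at their own pace and stop on an object; the grip force is fixed at half the most. Time passes only in rows, so rows that do not move let the fingers close. It gives the time, the measured TCP pose, the force and the opening at its end, in the units of the state.
- env.state(): the state, without advancing time (a new reading comes with each control period).
- env.read_camera(name): name is "scene" or "top" or "wrist"; returns a dict with "img" (480x640x3 uint8, red, green, blue), "fx", "fy", "cx", "cy" (pixels), "R" (3x3) and "t" (3): a world point X has camera coordinates R X + t. Camera axes: x right, y down, z forward; pixel columns grow to the right and rows downward; lengths in m; the calibration is good to about 2 mm. A picture is of the moment at which its call begins. There is no depth.
- env.sign_off(): hands the job in, once; it reports no verdict.
The state is a dict: "time_s": time; "joint_positions": joint angles; "dq": joint speeds; "tau": joint torques, N m; "eef_pos": TCP position; "ee_rot": TCP orientation; "force": force on the tool from outside, world axes, zero at the start; "torque": the same for the moment, N m; "width": finger opening in m.
Only numpy, scipy, OpenCV 4.12 (cv2) and the standard library are available. Lean on these libraries where they do the work, as an engineer would, in place of code of your own. Each camera call takes 0.05 s, during which the arm holds its last target.

## Working session

There is one attempt and no reset: what is moved stays moved. The work goes in short steps, Python scripts to look and compute and a shell command to move; the robot and the scene stay as the last step left them, time stands still between calls to the robot, and variables do not carry over. Pictures are saved under pics/ and viewed, and the job is handed in when it is done.

```bash
mkdir -p pics
cat > h.py <<'E'
import numpy as np, cv2
from plant import env
def snap(name,tag):
    c=env.read_camera(name); cv2.imwrite(f'pics/{tag}.png',c['img'][:,:,::-1]); 
    np.savez(f'pics/{tag}.npz',**{k:np.array(v) for k,v in c.items()}); return c
def load(tag): return dict(np.load(f'pics/{tag}.npz'))
def ray(c,u,v):
    d=np.array([(u-c['cx'])/c['fx'],(v-c['cy'])/c['fy'],1.]); R=np.array(c['R']);t=np.array(c['t'])
    return -R.T@t, R.T@d
def onplane(c,u,v,ax,val):
    o,d=ray(c,u,v); return o+d*(val-o[ax])/d[ax]
def tri(c1,p1,c2,p2):
    o1,d1=ray(c1,*p1);o2,d2=ray(c2,*p2)
    A=np.stack([d1,-d2],1); s=np.linalg.lstsq(A,o2-o1,rcond=None)[0]
    a=o1+d1*s[0];b=o2+d2*s[1]; return (a+b)/2,np.linalg.norm(a-b)
def proj(c,X):
    p=np.array(c['R'])@np.array(X)+np.array(c['t']); return p[0]/p[2]*c['fx']+c['cx'],p[1]/p[2]*c['fy']+c['cy']
E
python3 - <<'E'
from h import *
for n in ['scene','top','wrist']:
    c=snap(n,n+'0'); print(n,c['fx'],-np.array(c['R']).T@c['t'],np.array(c['R'])[2])
s=env.state(); print({k:np.round(v,4) for k,v in s.items()})
E
```

```text
scene 542.4647721087804 [1.19229757 0.56069415 1.02819538] [-0.52029269 -0.46768042 -0.71454219]
top 531.1255399957864 [ 0.24051552 -0.07910354  1.29417397] [ 0.21013216  0.04144656 -0.97679407]
wrist 427.5217772564464 [0.07833196 0.54877986 0.37356886] [ 0.26345998 -0.07373428 -0.96184827]
{'time_s': np.float64(0.15), 'joint_positions': array([ 1.303 ,  0.0873,  0.1753,  1.6598, -0.    ,  1.5708]), 'dq': array([ 0.0001, -0.0021,  0.0049,  0.0001,  0.0016,  0.0027]), 'tau': array([ 0.00000e+00, -5.20764e+01,  4.65043e+01,  1.40000e-02,
       -0.00000e+00,  0.00000e+00]), 'eef_pos': array([0.1455, 0.5302, 0.2308]), 'ee_rot': array([ 0.094 ,  0.7008, -0.0947,  0.7007]), 'force': array([-0.5175, -0.0564,  0.1834]), 'torque': array([ 0.0262,  0.0475, -0.0148]), 'width': np.float64(0.0854)}
```

View pics/scene0.png

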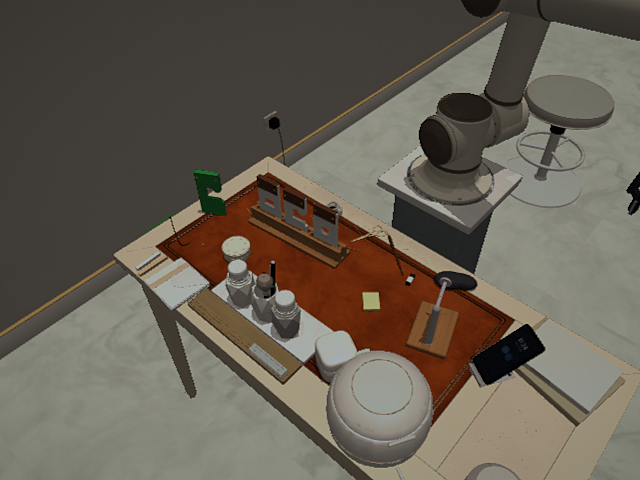

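View pics/top0.png

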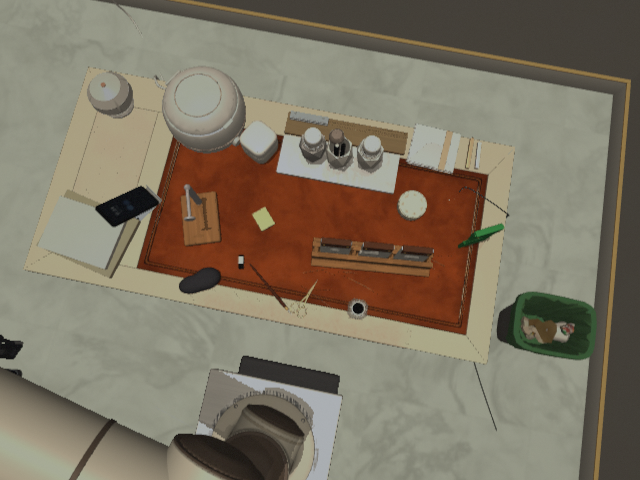

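View pics/wrist0.png

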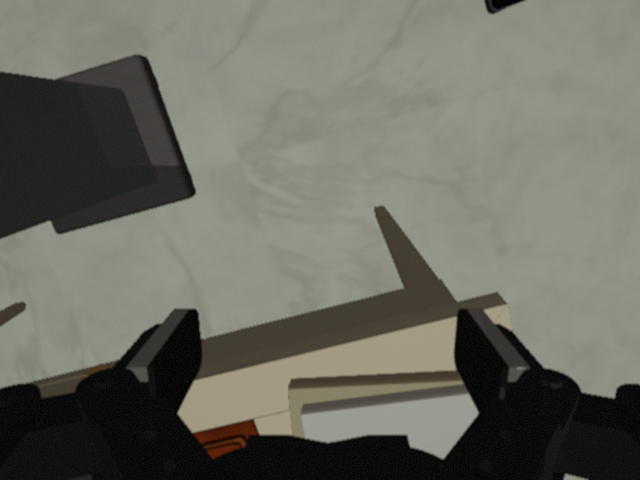

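Run:
```python
from h import *
s=load('scene0')['img'][:,:,::-1]; t=load('top0')['img'][:,:,::-1]
cv2.imwrite('pics/sc_rack.png',cv2.resize(s[160:280,190:360],None,fx=4.6,fy=4.6,interpolation=cv2.INTER_CUBIC))
cv2.imwrite('pics/sc_stand.png',cv2.resize(s[260:365,395:490],None,fx=5,fy=5,interpolation=cv2.INTER_CUBIC))
a=cv2.resize(t[225:285,300:445],None,fx=5,fy=5,interpolation=cv2.INTER_CUBIC)
cv2.imwrite('pics/t_rack.png',a)
cv2.imwrite('pics/t_stand.png',cv2.resize(t[175:255,170:235],None,fx=7,fy=7,interpolation=cv2.INTER_CUBIC))
```

```text
(no output)
```

View pics/sc_rack.png

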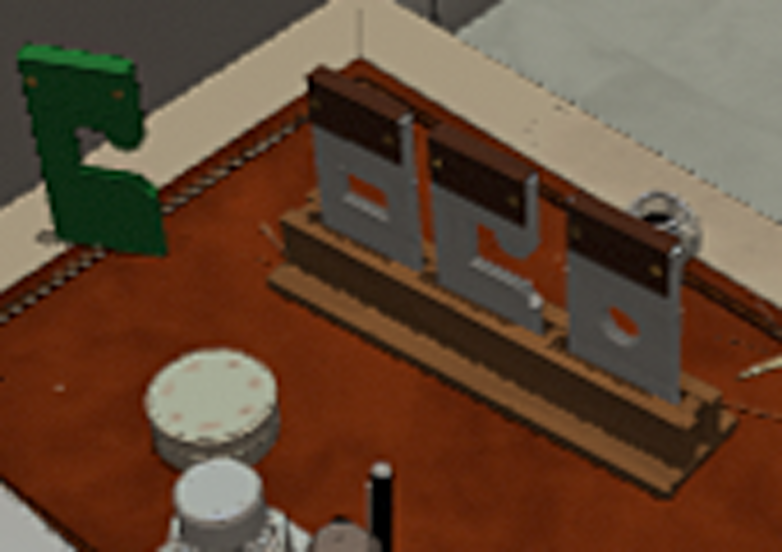

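View pics/sc_stand.png

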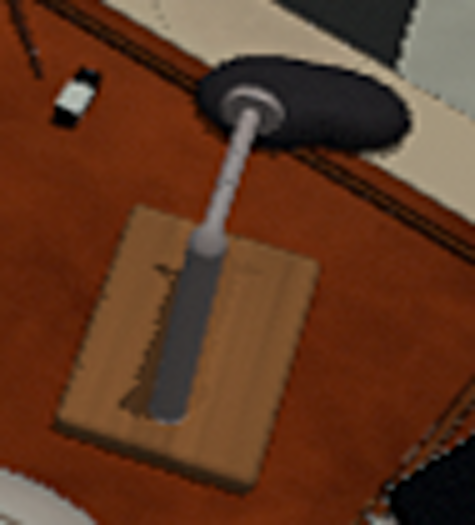

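View pics/t_rack.png

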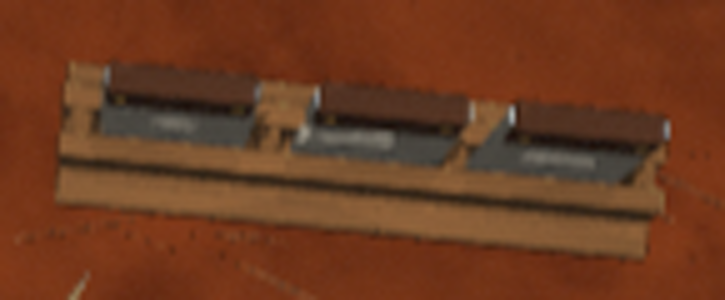

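View pics/t_stand.png

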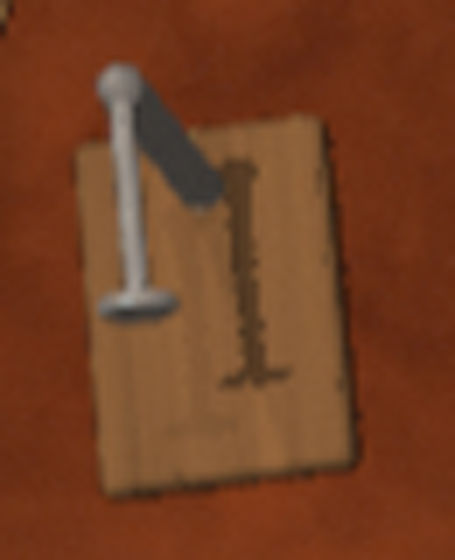

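Run:
```python
from h import *
t=load('top0'); s=load('scene0')
def T(x,y,k,ox,oy,z): return np.round(onplane(t,ox+(x+.5)/k-.5,oy+(y+.5)/k-.5,2,z),4)
for p in [(320,86),(472,100),(470,125),(320,110)]: print('grip',T(*p,5,300,225,.155))
for p in [(107,66),(258,82),(513,104),(667,120)]: print('othergrips far',T(*p,5,300,225,.155))
for p in [(122,115),(136,292)]: print('pin',T(*p,7,170,175,.135))
for p in [(80,145),(320,115),(355,465),(105,492)]: print('base',T(*p,7,170,175,.014))
print('posttop',T(120,80,7,170,175,.149))
for p in [(120,85)]: pass
def S(x,y): return (395+(x+.5)/5-.5,260+(y+.5)/5-.5)
def TT(x,y): return (170+(x+.5)/7-.5,175+(y+.5)/7-.5)
print('tri post', tri(t,TT(120,80),s,S(209,238)))
print('tri head', tri(t,TT(138,303),s,S(250,108)))
def S2(x,y): return (190+(x+.5)/4.6-.5,160+(y+.5)/4.6-.5)
def T2(x,y): return (300+(x+.5)/5-.5,225+(y+.5)/5-.5)
# middle grip far edge corners (farther x): scene near-top edge
for a,b in [((320,86),(528,186)),((472,100),(431,146))]: print(tri(t,T2(*a),s,S2(*b)))
```

```text
grip [ 0.4868 -0.1359  0.155 ]
grip [ 0.4938 -0.2021  0.155 ]
grip [ 0.4827 -0.2032  0.155 ]
grip [ 0.4763 -0.1378  0.155 ]
othergrips far [ 0.4771 -0.0428  0.155 ]
othergrips far [ 0.4832 -0.109   0.155 ]
othergrips far [ 0.4956 -0.22    0.155 ]
othergrips far [ 0.5019 -0.2871  0.155 ]
pin [0.5275 0.2778 0.135 ]
pin [0.4709 0.2586 0.135 ]
base [0.5436 0.3269 0.014 ]
base [0.5715 0.2454 0.014 ]
base [0.4494 0.2029 0.014 ]
base [0.4227 0.2865 0.014 ]
posttop [0.5353 0.277  0.149 ]
tri post (array([0.53790143, 0.28130806, 0.13727495]), np.float64(0.0015235088585695245))
tri head (array([0.46720073, 0.25650191, 0.13669766]), np.float64(0.0001308129524874372))
(array([ 0.48700457, -0.13521701,  0.15093921]), np.float64(0.0021888921867230203))
(array([ 0.49450323, -0.20146397,  0.14620633]), np.float64(0.00405049724426074))
```

The three rack plates in the scene view are the window plate (268,197), the plate with a slot open at its right (+y) edge (296,208), and the hole plate (326,222). The green look-alike is at (210,195). The grey middle plate is the one with the open slot, as the enlarged crop confirms. The stand is at about (435,325), with its pin turned about 0.33 rad in yaw and pin_mid at about (0.497, 0.266).

```bash
cat >> h.py <<'E'
from scipy.spatial.transform import Rotation as Ro
def plan(pos,jyaw):
    """jyaw: desired yaw of the jaw (tool y) axis, mod pi. prints shift in current tool axes (cm), roll, and shift after roll"""
    s=env.state(); R=Ro.from_quat(s['ee_rot']).as_matrix()
    d=np.array(pos)-s['eef_pos']
    # tool x down: roll +a about tool x turns tool y's world yaw by -a
    cur=np.arctan2(R[1,1],R[0,1]); a=-(jyaw-cur); a=(a+np.pi/2)%np.pi-np.pi/2
    print('t',s['time_s'],'tcp',np.round(s['eef_pos'],4),'toolx',np.round(R[:,0],3),'jawyaw',round(cur,3),'j6',round(s['joint_positions'][5],3),'w',round(s['width'],4),'F',np.round(s['force'],1))
    print('shift cm now-axes',np.round(R.T@d*100,2),'roll',round(a,3), 'after-roll shift',np.round((R@Ro.from_euler('x',a).as_matrix()).T@d*100,2))
E
python3 -c "
from h import *
plan((.4835,-.1695,.30),.102)"
```

```text
t 0.15 tcp [0.1455 0.5302 0.2308] toolx [-0.    -0.001 -1.   ] jawyaw 1.303 j6 1.571 w 0.0854 F [-0.5 -0.1  0.2]
shift cm now-axes [ -6.87 -58.54  51.11] roll 1.201 after-roll shift [-6.87 26.5  73.06]
```

```bash
python3 -m crank '[[-1.5,0,0,0.15,1],[-1.5,0,0,0.15,1],[-1.5,0,0,0.15,1],[-1.5,0,0,0.15,1],[-1,0,0,0.15,1]]'
python3 -m crank '[[0,0,3,0.15,1],[0,1.0,3.5,0.15,1],[0,1.3,3.5,0.15,1],[0,1.3,3.5,0,1],[0,1.3,3.5,0,1]]'
python3 -c "
from h import *
plan((.4835,-.1695,.30),.102)"
```

```text
time_s: 0.65
eef_pos: [0.1456, 0.5304, 0.3021]
ee_rot: [0.347, 0.616, -0.346, 0.616]
force: [-0.4, -0.2, -0.1]
width: 0.0852
time_s: 1.15
eef_pos: [0.2391, 0.3776, 0.3009]
ee_rot: [0.473, 0.525, -0.474, 0.525]
force: [0.4, 0.7, -0.7]
width: 0.0856
t 1.15 tcp [0.2391 0.3776 0.3009] toolx [-0. -0. -1.] jawyaw 0.103 j6 2.474 w 0.0856 F [ 0.4  0.7 -0.7]
shift cm now-axes [ 0.11 18.7  56.93] roll 0.001 after-roll shift [ 0.11 18.75 56.92]
```

```bash
python3 -m crank '[[0,1.4,4.2,0,1],[0,1.4,4.2,0,1],[0,1.4,4.2,0,1],[0,1.4,4.2,0,1],[0,1.4,4.2,0,1]]'
python3 -m crank '[[0,1.4,4.2,0,1],[0,1.4,4.2,0,1],[0,1.4,4.2,0,1],[0,1.4,4.2,0,1],[0,1.4,4.2,0,1]]'
python3 - <<'E'
from h import *
plan((.4835,-.1695,.22),.102)
E
```

```text
time_s: 1.65
eef_pos: [0.33, 0.1756, 0.3012]
ee_rot: [0.474, 0.525, -0.473, 0.525]
force: [-0.1, 0.9, 0.7]
width: 0.0852
time_s: 2.15
eef_pos: [0.4213, -0.0263, 0.3013]
ee_rot: [0.474, 0.525, -0.474, 0.525]
force: [1.1, 0.5, 1.8]
width: 0.0856
t 2.15 tcp [ 0.4213 -0.0263  0.3013] toolx [ 0.  0. -1.] jawyaw 0.103 j6 1.406 w 0.0856 F [1.1 0.5 1.8]
shift cm now-axes [ 8.13  4.71 14.88] roll 0.001 after-roll shift [ 8.13  4.72 14.87]
```

```bash
python3 -m crank '[[0.5,1.2,3.7,0,1],[2,1.2,3.7,0,1],[2,1.2,3.7,0,1],[2,1.1,3.7,0,1],[1.5,0,0,0,1]]'
python3 - <<'E'
from h import *
plan((.4835,-.1695,.122),.102)
snap('wrist','w1'); snap('top','top1'); snap('scene','sc1')
E
```

```text
time_s: 2.65
eef_pos: [0.4835, -0.17, 0.2186]
ee_rot: [0.474, 0.525, -0.475, 0.524]
force: [-1.0, -0.1, -0.1]
width: 0.0854
t 2.65 tcp [ 0.4835 -0.17    0.2186] toolx [-0.002  0.    -1.   ] jawyaw 0.1 j6 1.133 w 0.0854 F [-1.  -0.1 -0.1]
shift cm now-axes [ 9.66  0.02 -0.05] roll -0.002 after-roll shift [ 9.66  0.02 -0.05]
```

View pics/w1.png

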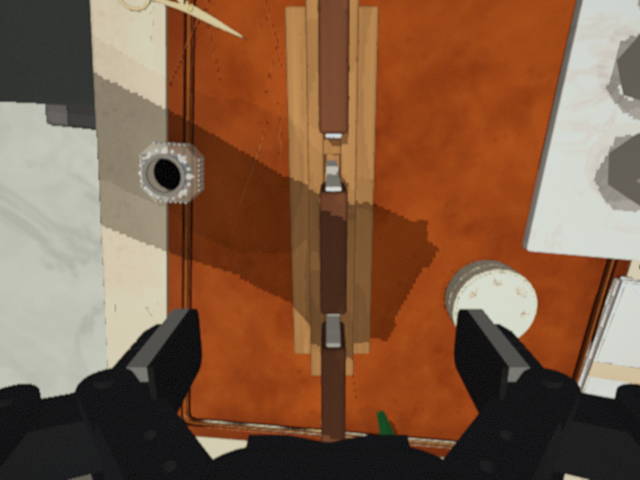

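Run:
```python
from h import *
c=load('w1')
for p in [(321,192),(347,192),(321,312),(346,312),(335,136),(333,348)]: print(p,np.round(onplane(c,*p,2,.155),4))
i=c['img'][:,:,::-1]; cv2.imwrite('pics/w1c.png',cv2.resize(i[120:370,270:400],None,fx=2.4,fy=2.4*1,interpolation=cv2.INTER_CUBIC))
```

```text
(321, 192) [ 0.4764 -0.1356  0.155 ]
(347, 192) [ 0.489  -0.1343  0.155 ]
(321, 312) [ 0.4825 -0.1991  0.155 ]
(346, 312) [ 0.4956 -0.1977  0.155 ]
(335, 136) [ 0.4805 -0.1086  0.155 ]
(333, 348) [ 0.491  -0.2196  0.155 ]
```

View pics/w1c.png

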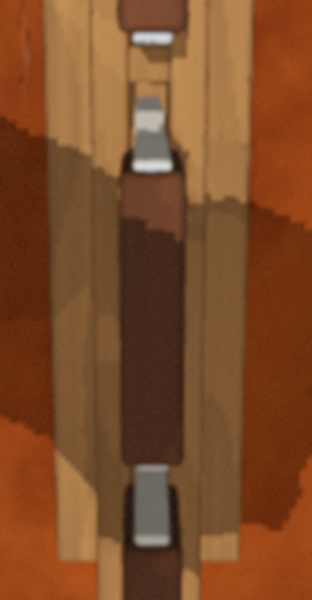

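```bash
python3 -m crank '[[2.5,0.15,0.2,0,1],[2.5,0,0,0,1],[2.5,0,0,0,1],[1.5,0,0,0,1],[0.6,0,0,0,1]]'
python3 -c "
from h import *
plan((.485,-.1675,.122),.102)"
```

```text
time_s: 3.3
eef_pos: [0.4845, -0.1679, 0.1249]
ee_rot: [0.473, 0.525, -0.473, 0.525]
force: [-0.5, -0.2, 1.4]
width: 0.0853
t 3.3 tcp [ 0.4845 -0.1679  0.1249] toolx [-0.  0. -1.] jawyaw 0.104 j6 1.133 w 0.0853 F [-0.5 -0.2  1.4]
shift cm now-axes [ 0.29  0.06 -0.04] roll 0.002 after-roll shift [ 0.29  0.06 -0.04]
```

```bash
python3 -m crank '[[0.2,0,0,0,0],[0,0,0,0,0],[0,0,0,0,0],[0,0,0,0,0],[0,0,0,0,0]]'
python3 -m crank '[[0,0,0,0,0],[0,0,0,0,0],[0,0,0,0,0]]'
python3 -c "
from h import *
plan((.485,-.1675,.122),.102);snap('scene','sc2');snap('wrist','w2')
i=load('sc2')['img'][:,:,::-1];cv2.imwrite('pics/sc2c.png',cv2.resize(i[130:280,220:370],None,fx=4,fy=4))"
```

```text
time_s: 3.8
eef_pos: [0.4851, -0.1687, 0.124]
ee_rot: [0.474, 0.525, -0.473, 0.525]
force: [2.3, 0.2, 9.3]
width: 0.0132
time_s: 4.1
eef_pos: [0.4851, -0.1688, 0.124]
ee_rot: [0.474, 0.525, -0.473, 0.525]
force: [0.3, -0.1, 5.4]
width: 0.0132
t 4.1 tcp [ 0.4851 -0.1688  0.124 ] toolx [ 0.001 -0.    -1.   ] jawyaw 0.103 j6 1.133 w 0.0132 F [ 0.3 -0.1  5.4]
shift cm now-axes [ 0.2   0.   -0.13] roll 0.001 after-roll shift [ 0.2   0.   -0.13]
```

View pics/sc2c.png

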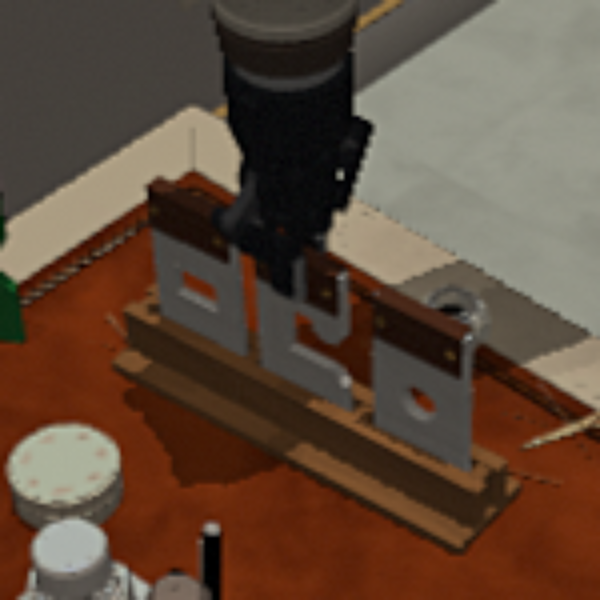

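View pics/w2.png

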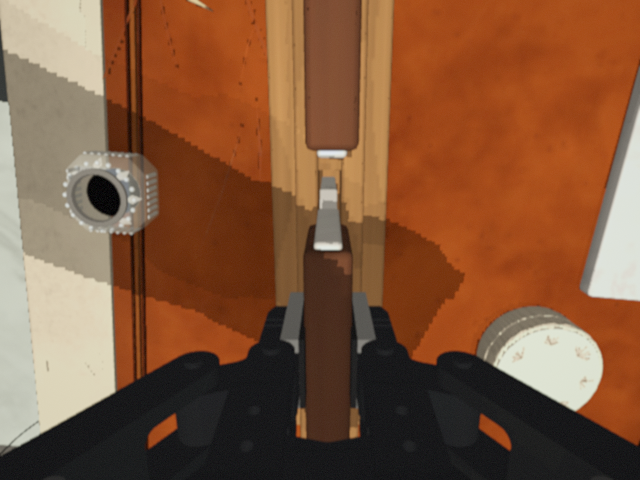

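```bash
python3 - <<'E'
from h import *
c=load('w2');s=env.state();R=Ro.from_quat(s['ee_rot']).as_matrix()
for p in [(316,247),(341,247),(328,226)]:
    X=onplane(c,*p,2,.155); print(np.round(X,4),np.round(R.T@(X-s['eef_pos'])*1000,1))
print(np.round(R,2))
E
python3 -m crank '[[-1,0,0,0,0],[-2,0,0,0,0],[-3,0,0,0,0],[-3,0,0,0,0],[-3,0,0,0,0]]'
python3 -m crank '[[-3,0,0,0,0],[-2,0,0,0,0],[-1,0,0,0,0],[0,0,0,0,0]]'
python3 - <<'E'
from h import *
yaw=.33; ex=np.array([np.cos(yaw),np.sin(yaw)]); ey=np.array([-ex[1],ex[0]])
pm=np.array([.497,.2655]); q=pm-.085*ey; print(q)
plan((*q,.29),.33)
snap('wrist','w3')
E
```

```text
[ 0.478  -0.1337  0.155 ] [-31.   -3.5 -35.6]
[ 0.4848 -0.133   0.155 ] [-31.    3.4 -35.6]
[ 0.4806 -0.1275  0.155 ] [-31.   -0.2 -41.5]
[[ 0.    0.99  0.1 ]
 [-0.    0.1  -0.99]
 [-1.    0.    0.  ]]
time_s: 4.7
eef_pos: [0.4843, -0.1684, 0.2446]
ee_rot: [0.473, 0.525, -0.474, 0.525]
force: [0.0, -1.8, -1.2]
width: 0.013
time_s: 5.1
eef_pos: [0.485, -0.1687, 0.3042]
ee_rot: [0.474, 0.525, -0.473, 0.525]
force: [0.2, 0.1, -2.6]
width: 0.013
[0.52454366 0.1850864 ]
t 5.1 tcp [ 0.485  -0.1687  0.3042] toolx [ 0.001 -0.    -1.   ] jawyaw 0.103 j6 1.133 w 0.013 F [ 0.2  0.1 -2.6]
shift cm now-axes [  1.41   7.57 -34.79] roll -0.227 after-roll shift [  1.41  15.21 -32.19]
```

View pics/w3.png

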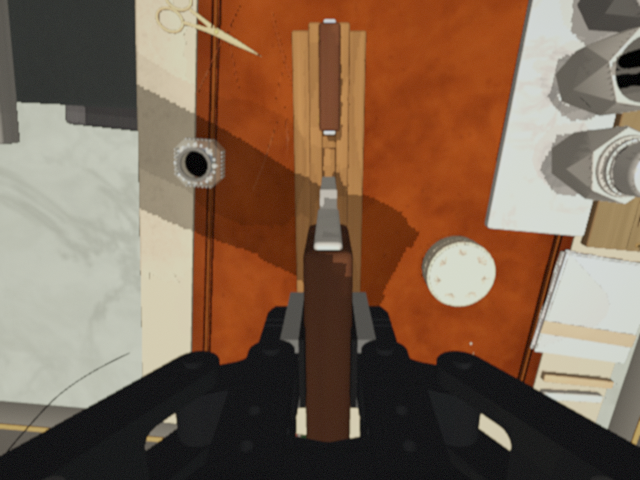

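```bash
python3 -m crank '[[0,0,-1.0,-0.11,0],[0,0.5,-2.5,-0.117,0],[0,1.7,-3.7,0,0],[0,1.9,-3.9,0,0],[0,1.9,-3.9,0,0]]'
python3 -m crank '[[0,1.9,-3.9,0,0],[0,1.9,-3.9,0,0],[0,1.9,-3.5,0,0],[0,1.5,-2,0,0],[0,1,-1,0,0]]'
python3 - <<'E'
from h import *
plan((.5245,.1851,.29),.33)
E
```

```text
time_s: 5.65
eef_pos: [0.4976, -0.0052, 0.3017]
ee_rot: [0.411, 0.576, -0.412, 0.575]
force: [0.4, -1.0, -2.6]
width: 0.0133
time_s: 6.15
eef_pos: [0.5291, 0.1572, 0.3015]
ee_rot: [0.41, 0.576, -0.411, 0.575]
force: [0.4, -0.2, -1.3]
width: 0.0134
t 6.15 tcp [0.5291 0.1572 0.3015] toolx [-0.003 -0.001 -1.   ] jawyaw 0.332 j6 1.527 w 0.0134 F [ 0.4 -0.2 -1.3]
shift cm now-axes [ 1.15  0.48 -2.78] roll 0.002 after-roll shift [ 1.15  0.47 -2.79]
```

```bash
python3 -m crank '[[2,0.3,-1.5,0,0],[2,0.1,-0.6,0,0],[0,0,0,0,0]]'
python3 - <<'E'
from h import *
plan((.5245,.1851,.178),.33)
snap('wrist','w4');snap('scene','sc4')
i=load('sc4')['img'][:,:,::-1];cv2.imwrite('pics/sc4c.png',cv2.resize(i[180:360,350:500],None,fx=3.3,fy=3.3,interpolation=cv2.INTER_CUBIC))
E
```

```text
time_s: 6.45
eef_pos: [0.5253, 0.1762, 0.2597]
ee_rot: [0.409, 0.577, -0.413, 0.574]
force: [0.3, -0.1, -1.6]
width: 0.0132
t 6.45 tcp [0.5253 0.1762 0.2597] toolx [-0.005 -0.002 -1.   ] jawyaw 0.33 j6 1.564 w 0.0132 F [ 0.3 -0.1 -1.6]
shift cm now-axes [ 8.17  0.26 -0.87] roll 0.0 after-roll shift [ 8.17  0.26 -0.87]
```

View pics/w4.png

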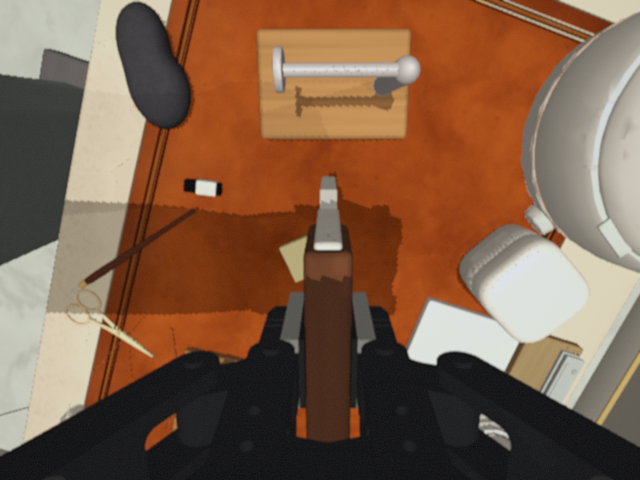

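View pics/sc4c.png

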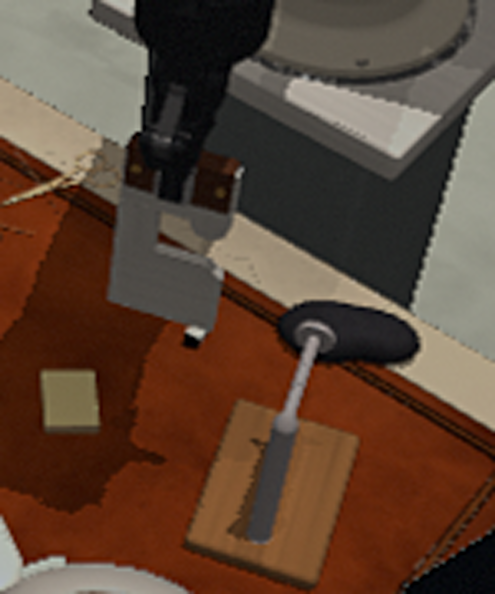

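Run:
```python
from h import *
c=load('w4')
for p in [(284,69),(397,69),(341,69)]: print(np.round(onplane(c,*p,2,.135),4))
a,b=onplane(c,284,69,2,.135),onplane(c,397,69,2,.135);d=b-a;print(np.linalg.norm(d),np.arctan2(d[1],d[0]))
for p in [(259,31),(408,31),(407,137),(262,138)]: print('base',np.round(onplane(c,*p,2,.014),4))
print('posttop',onplane(c,409,69,2,.149))
# centre projected with known sizes
for X in [(.497,.2655,.135)]: print(proj(c,X))
```

```text
[0.4688 0.2596 0.135 ]
[0.5312 0.281  0.135 ]
[0.5003 0.2704 0.135 ]
0.06600205308122725 0.3295689975119039
base [0.4247 0.2889 0.014 ]
base [0.5417 0.3289 0.014 ]
base [0.5727 0.2491 0.014 ]
base [0.4517 0.2067 0.014 ]
posttop [0.53603685 0.28108653 0.149     ]
(np.float64(332.9239620683545), np.float64(75.5069495072602))
```

```bash
python3 -m crank '[[2,0.1,0,0,0],[2.5,0.1,0,0,0],[2,0.1,0,0,0],[1,0,0,0,0],[0,0,0,0,0]]'
python3 - <<'E'
from h import *
print('final xy above hang'); plan((.498,.269,.178),.33)
c=snap('scene','sc5')
i=load('sc5')['img'][:,:,::-1];cv2.imwrite('pics/sc5c.png',cv2.resize(i[220:360,360:500],None,fx=4.2,fy=4.2,interpolation=cv2.INTER_CUBIC))
E
```

```text
time_s: 7.05
eef_pos: [0.529, 0.1767, 0.1879]
ee_rot: [0.411, 0.575, -0.412, 0.575]
force: [0.5, 0.4, -0.4]
width: 0.0128
final xy above hang
t 7.05 tcp [0.529  0.1767 0.1879] toolx [-0.001 -0.    -1.   ] jawyaw 0.329 j6 1.564 w 0.0128 F [ 0.5  0.4 -0.4]
shift cm now-axes [ 0.99  0.05 -9.73] roll -0.001 after-roll shift [ 0.99  0.06 -9.73]
```

View pics/sc5c.png

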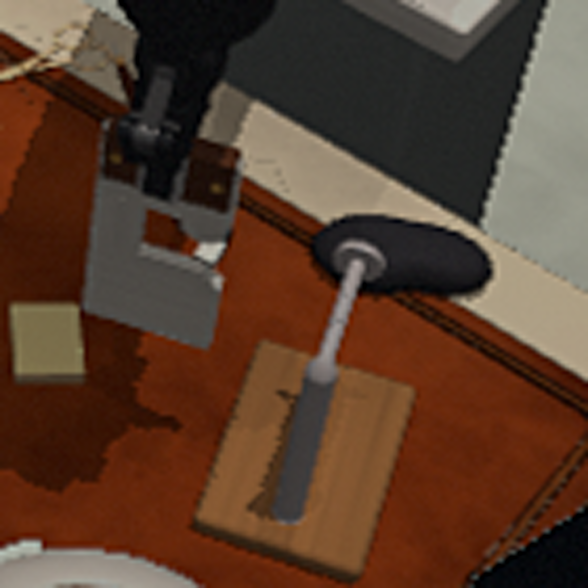

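```bash
python3 -m crank '[[0.6,0,-0.5,0,0],[0.4,0,-1.5,0,0],[0,0,-1.5,0,0],[0,0,0,0,0]]'
python3 - <<'E'
from h import *
plan((.498,.269,.178),.33)
c=snap('scene','sc6')
i=load('sc6')['img'][:,:,::-1];cv2.imwrite('pics/sc6c.png',cv2.resize(i[240:340,370:470],None,fx=6,fy=6,interpolation=cv2.INTER_CUBIC))
E
```

```text
time_s: 7.5
eef_pos: [0.517, 0.2128, 0.1784]
ee_rot: [0.411, 0.576, -0.41, 0.576]
force: [0.3, -0.1, -1.9]
width: 0.013
t 7.5 tcp [0.517  0.2128 0.1784] toolx [-0.     0.001 -1.   ] jawyaw 0.332 j6 1.629 w 0.013 F [ 0.3 -0.1 -1.9]
shift cm now-axes [ 0.05  0.04 -5.93] roll 0.002 after-roll shift [ 0.05  0.03 -5.93]
```

View pics/sc6c.png

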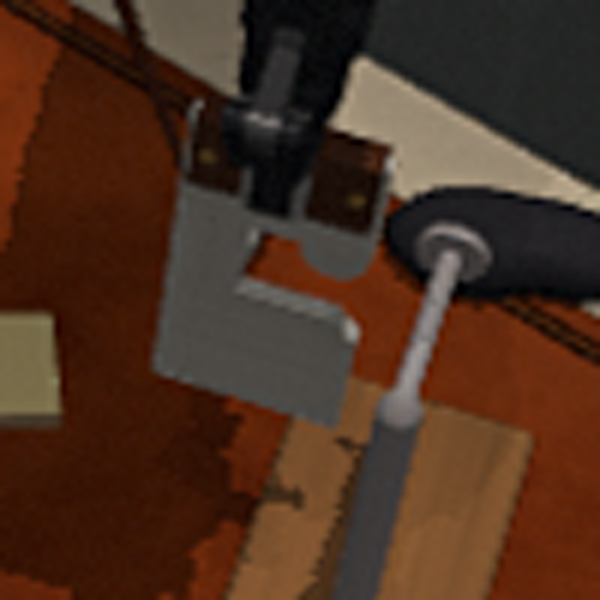

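Run:
```python
from h import *
c=load('sc6');s=env.state()
ex=np.array([np.cos(.33),np.sin(.33),0]);ey=np.array([-ex[1],ex[0],0])
P=s['eef_pos']+.004*ex; pm=np.array([.498,.269,0])
for n,p in dict(bot=(335,425),botl=(155,372),slotin=(240,290),slotout=(335,328),lobe=(340,280),edgeTop=(385,165),pocketL=(255,232)).items():
    o,d=ray(c,370+(p[0]+.5)/6-.5,240+(p[1]+.5)/6-.5)
    X=o+d*((P-o)@ex)/(d@ex); print(n,'y_rel_tcp %.1f z %.1f'%((X-P)@ey*1e3,X[2]*1e3))
# pin in same image: points along pin crop (452,255)->(405,395)
for p in [(450,258),(428,325),(405,392)]:
    X=onplane(c,370+(p[0]+.5)/6-.5,240+(p[1]+.5)/6-.5,2,.135); print('pin local x,y',(X-pm)@ex*1e3,(X-pm)@ey*1e3)
```

```text
bot y_rel_tcp 35.5 z 67.6
botl y_rel_tcp -32.8 z 65.0
slotin y_rel_tcp -6.9 z 125.3
slotout y_rel_tcp 28.4 z 120.7
lobe y_rel_tcp 26.7 z 146.6
edgeTop y_rel_tcp 33.6 z 210.2
pocketL y_rel_tcp -5.2 z 157.9
pin local x,y -30.88452904011274 -1.1089488453318936
pin local x,y 1.7903172090081623 -0.8257328498267157
pin local x,y 33.424642378368276 -0.8684581917195314
```

```bash
python3 -m crank '[[0,0,-1.0,0,0],[0,0,-1.0,0,0],[0,0,-1.0,0,0],[0,0,-0.5,0,0],[0,0,0,0,0]]'
python3 - <<'E'
from h import *
plan((.4985,.2675,.178),.33)
c=snap('scene','sc7')
i=load('sc7')['img'][:,:,::-1];cv2.imwrite('pics/sc7c.png',cv2.resize(i[240:340,370:470],None,fx=6,fy=6,interpolation=cv2.INTER_CUBIC))
E
```

```text
time_s: 8.05
eef_pos: [0.5062, 0.2445, 0.1783]
ee_rot: [0.411, 0.576, -0.411, 0.576]
force: [-0.2, 0.2, -2.3]
width: 0.0128
t 8.05 tcp [0.5062 0.2445 0.1783] toolx [-0.  0. -1.] jawyaw 0.331 j6 1.69 w 0.0128 F [-0.2  0.2 -2.3]
shift cm now-axes [ 0.03  0.02 -2.43] roll 0.001 after-roll shift [ 0.03  0.02 -2.43]
```

View pics/sc7c.png

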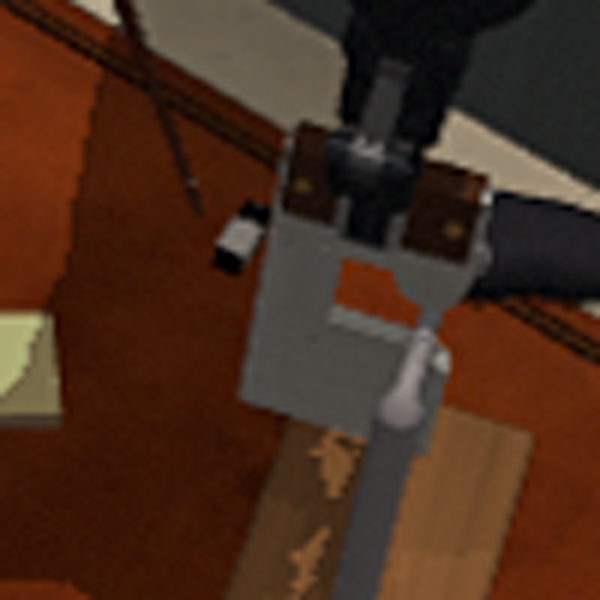

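The pin is inside the slot mouth (crop ~(425,340)) with no contact force. I'll keep sliding.

```bash
python3 -m crank '[[0,0,-0.8,0,0],[0,0,-0.8,0,0],[0,0,-0.6,0,0],[0,0,-0.2,0,0],[0,0,0,0,0]]'
python3 - <<'E'
from h import *
plan((.4985,.2675,.159),.33)
c=snap('scene','sc8')
i=load('sc8')['img'][:,:,::-1];cv2.imwrite('pics/sc8c.png',cv2.resize(i[240:340,370:470],None,fx=6,fy=6,interpolation=cv2.INTER_CUBIC))
E
```

```text
time_s: 8.6
eef_pos: [0.4985, 0.2667, 0.1783]
ee_rot: [0.411, 0.575, -0.411, 0.575]
force: [-0.2, 0.0, -1.8]
width: 0.0131
t 8.6 tcp [0.4985 0.2667 0.1783] toolx [-0. -0. -1.] jawyaw 0.331 j6 1.732 w 0.0131 F [-0.2  0.  -1.8]
shift cm now-axes [ 1.93  0.02 -0.07] roll 0.001 after-roll shift [ 1.93  0.02 -0.07]
```

View pics/sc8c.png

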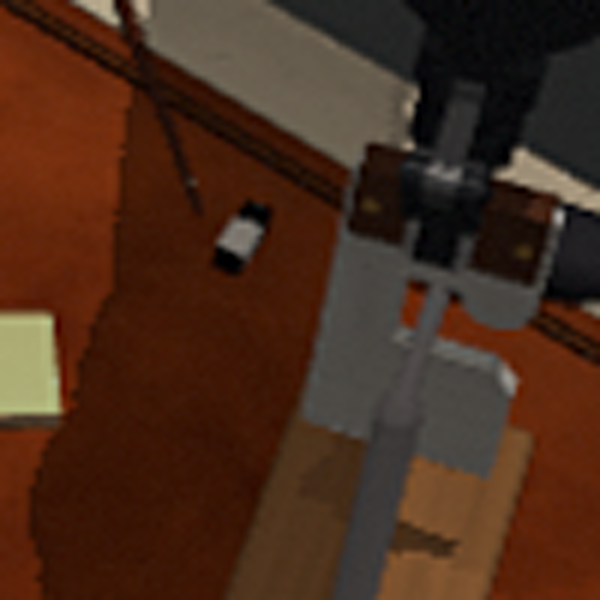

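```bash
python3 -m crank '[[0.5,0,0,0,0],[0.5,0,0,0,0],[0.4,0,0,0,0],[0,0,0,0,0]]'
python3 -m crank '[[0.2,0,0,0,0],[0.1,0,0,0,0],[0,0,0,0,0],[0,0,0,0,0]]'
```

```text
time_s: 9.05
eef_pos: [0.4984, 0.2661, 0.1633]
ee_rot: [0.411, 0.575, -0.412, 0.575]
force: [-1.1, 0.0, -1.3]
width: 0.0135
time_s: 9.45
eef_pos: [0.4987, 0.2664, 0.1614]
ee_rot: [0.411, 0.575, -0.411, 0.575]
force: [-0.3, 0.2, -0.9]
width: 0.0131
```

```bash
python3 -m crank '[[0.15,0,0,0,0],[0,0,0,0,0],[0,0,0,0,0]]'
python3 -m crank '[[0.15,0,0,0,0],[0,0,0,0,0],[0,0,0,0,0]]'
python3 - <<'E'
from h import *
plan((.4985,.2675,.159),.33)
c=snap('scene','sc9')
i=load('sc9')['img'][:,:,::-1];cv2.imwrite('pics/sc9c.png',cv2.resize(i[240:340,370:470],None,fx=6,fy=6,interpolation=cv2.INTER_CUBIC))
E
```

```text
time_s: 9.75
eef_pos: [0.4987, 0.2664, 0.1598]
ee_rot: [0.411, 0.575, -0.411, 0.575]
force: [-0.2, 0.5, -1.2]
width: 0.0133
time_s: 10.05
eef_pos: [0.4988, 0.2664, 0.1588]
ee_rot: [0.411, 0.575, -0.411, 0.575]
force: [-0.6, 0.1, 3.4]
width: 0.013
t 10.05 tcp [0.4988 0.2664 0.1588] toolx [ 0.001  0.    -1.   ] jawyaw 0.33 j6 1.731 w 0.013 F [-0.6  0.1  3.4]
shift cm now-axes [-0.02  0.01 -0.11] roll -0.0 after-roll shift [-0.02  0.01 -0.11]
```

View pics/sc9c.png

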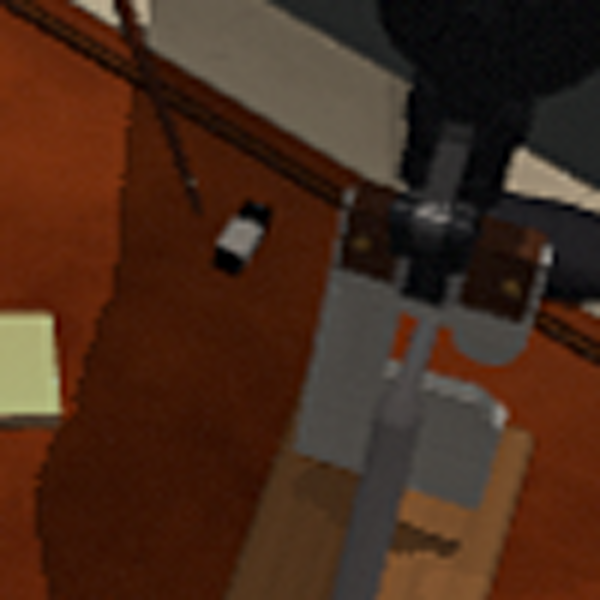

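```bash
python3 -m crank '[[0,0,0,0,0.2],[0,0,0,0,0.25],[0,0,0,0,0.4],[0,0,0,0,0.4],[0,0,0,0,0.4]]'
python3 - <<'E'
from h import *
plan((.4985,.2675,.159),.33)
c=snap('scene','sc10');snap('wrist','w10')
i=load('sc10')['img'][:,:,::-1];cv2.imwrite('pics/sc10c.png',cv2.resize(i[240:340,370:470],None,fx=6,fy=6,interpolation=cv2.INTER_CUBIC))
E
```

```text
time_s: 10.6
eef_pos: [0.4986, 0.2664, 0.1582]
ee_rot: [0.411, 0.575, -0.411, 0.575]
force: [0.1, -0.0, 0.3]
width: 0.0343
t 10.6 tcp [0.4986 0.2664 0.1582] toolx [-0. -0. -1.] jawyaw 0.33 j6 1.731 w 0.0343 F [ 0.1 -0.   0.3]
shift cm now-axes [-0.08  0.02 -0.11] roll -0.0 after-roll shift [-0.08  0.02 -0.11]
```

View pics/sc10c.png

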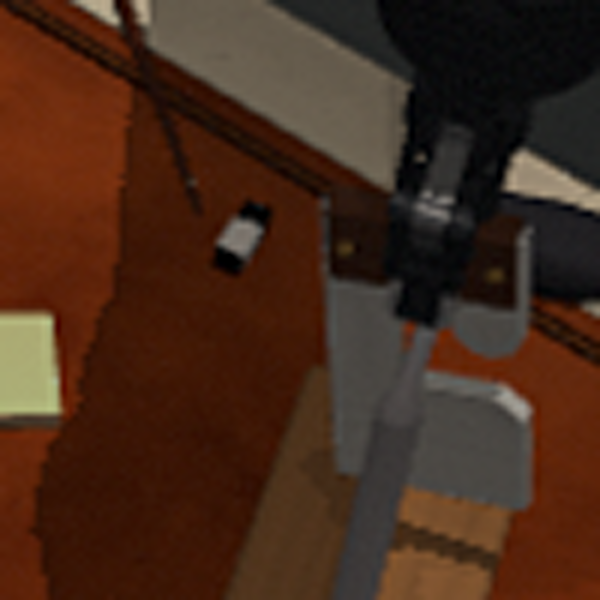

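View pics/w10.png

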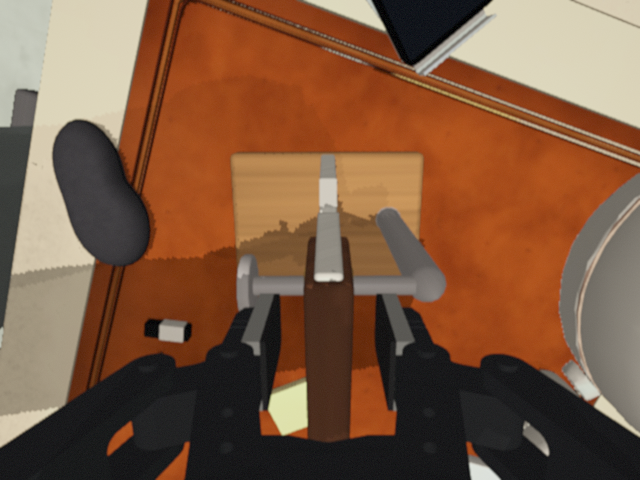

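```bash
python3 -m crank '[[-0.5,0,0,0,0.4],[-1.5,0,0,0,0.4],[-3,0,0,0,0.4],[-4,0,0,0,0.4],[-4,0,0,0,0.4]]'
python3 - <<'E'
from h import *
c=snap('scene','sc11')
i=load('sc11')['img'][:,:,::-1];cv2.imwrite('pics/sc11c.png',cv2.resize(i[240:340,370:470],None,fx=6,fy=6,interpolation=cv2.INTER_CUBIC))
E
```

```text
time_s: 11.2
eef_pos: [0.4983, 0.2662, 0.2899]
ee_rot: [0.411, 0.575, -0.411, 0.575]
force: [0.7, -0.3, -0.1]
width: 0.0342
```

View pics/sc11c.png

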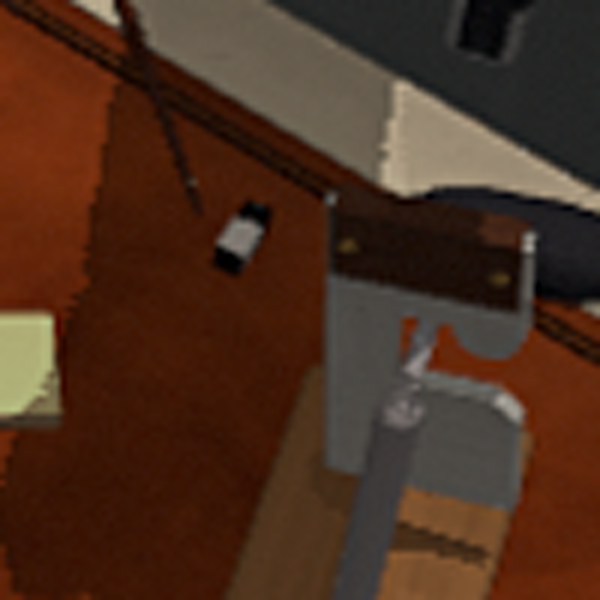

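```bash
python3 -m crank '[[0,0,2,0,0.4],[0,0,2,0,0.4],[0,0,2,0,0.4],[0,0,2,0,0.4],[0,0,2,0,0.4]]'
python3 -m crank '[[0,0,0,0,0.4],[0,0,0,0,0.4],[0,0,0,0,0.4],[0,0,0,0,0.4],[0,0,0,0,0.4]]'
python3 - <<'E'
from h import *
c=snap('scene','sc12')
i=load('sc12')['img'][:,:,::-1];cv2.imwrite('pics/sc12c.png',cv2.resize(i[240:340,370:470],None,fx=6,fy=6,interpolation=cv2.INTER_CUBIC))
E
python3 -m crank '[[0,0,0,0,0.4],[0,0,0,0,0.4],[0,0,0,0,0.4]]'
python3 - <<'E'
from h import *
c=snap('scene','sc13');snap('top','top13')
i=load('sc13')['img'][:,:,::-1];cv2.imwrite('pics/sc13c.png',cv2.resize(i[240:340,370:470],None,fx=6,fy=6,interpolation=cv2.INTER_CUBIC))
E
```

```text
time_s: 11.75
eef_pos: [0.5313, 0.171, 0.2887]
ee_rot: [0.411, 0.575, -0.411, 0.575]
force: [-0.3, -0.1, 0.4]
width: 0.0342
time_s: 12.25
eef_pos: [0.5309, 0.1723, 0.2883]
ee_rot: [0.411, 0.576, -0.411, 0.575]
force: [-0.2, -0.2, 0.2]
width: 0.0345
time_s: 12.6
eef_pos: [0.531, 0.1718, 0.2883]
ee_rot: [0.411, 0.575, -0.411, 0.575]
force: [-0.4, 0.6, -0.3]
width: 0.0344
```

View pics/sc12c.png

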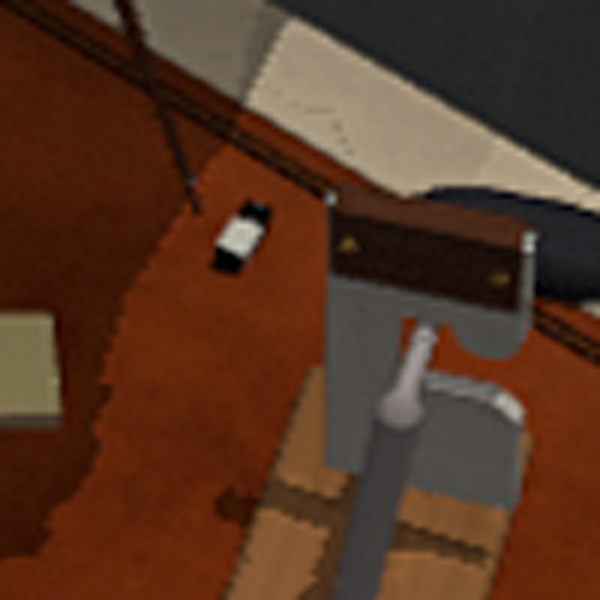

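View pics/sc13c.png

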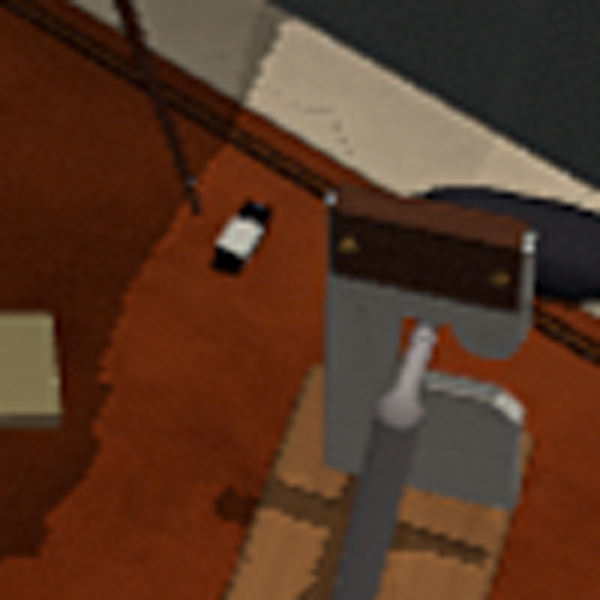

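View pics/top13.png

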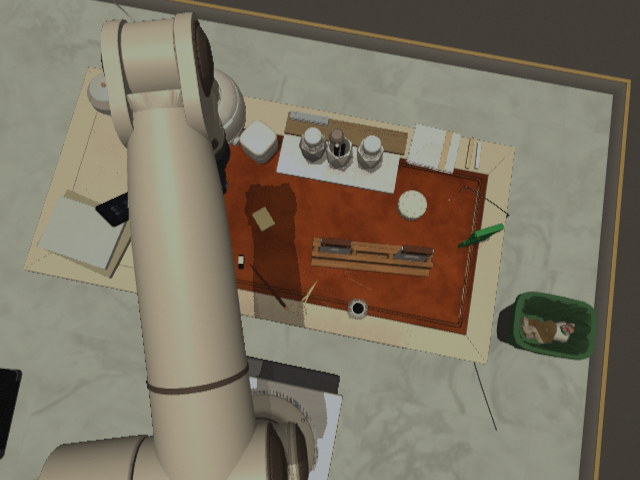

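View pics/sc13.png

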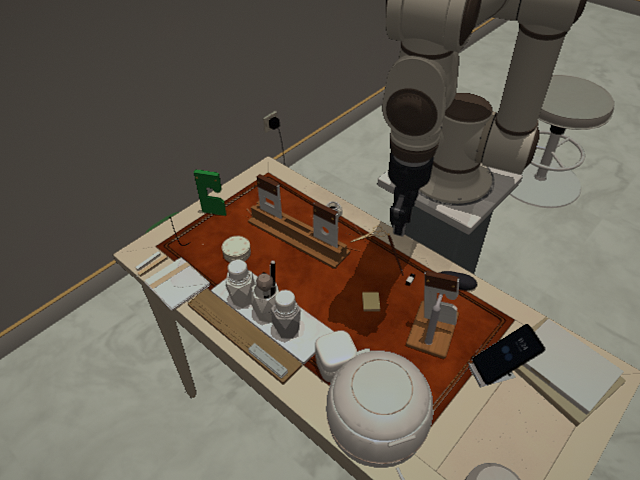

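Run:
```python
from h import *
c=load('sc13')
ex=np.array([np.cos(.33),np.sin(.33),0]);ey=np.array([-ex[1],ex[0],0])
pm=np.array([.498,.2685,0]); P=pm+.0045*ex
for n,p in dict(bot=(517,508),botl=(325,468),roof1=(404,318),alTop_r=(517,313),alTop_l=(330,275),topr=(530,235),topl=(330,198)).items():
    o,d=ray(c,370+(p[0]+.5)/6-.5,240+(p[1]+.5)/6-.5)
    X=o+d*((P-o)@ex)/(d@ex); print(n,'y %.1f z %.1f'%((X-pm)@ey*1e3,X[2]*1e3))
a,b=load('sc12')['img'].astype(int),load('sc13')['img'].astype(int); print(abs(a-b)[240:340,370:470].max())
```

```text
bot y 45.5 z 54.3
botl y -24.3 z 41.8
roof1 y -8.7 z 137.8
alTop_r y 27.7 z 158.0
alTop_l y -36.5 z 148.3
topr y 25.1 z 198.0
topl y -41.7 z 187.0
39
```

The plate hangs steadily but leans about 8–10°. The pin sits at plate y of about -1.5, so the centre of mass is a few mm further to -y. There is plenty of time, so I'll regrip, lift slightly, shift about 2.5 mm to +y and set it down again.

```bash
python3 -m crank '[[0,0,-2.5,0,0.5],[0,0,-3,0,0.5],[0,0,-3,0,0.5],[0,0,-1,0,0.5],[0,0,0,0,0.5]]'
python3 - <<'E'
from h import *
plan((.5002,.2617,.159),.33)
snap('wrist','w14')
E
```

```text
time_s: 13.2
eef_pos: [0.4999, 0.2626, 0.2882]
ee_rot: [0.41, 0.576, -0.411, 0.576]
force: [0.9, 0.3, -0.6]
width: 0.0429
t 13.2 tcp [0.4999 0.2626 0.2882] toolx [-0. -0. -1.] jawyaw 0.332 j6 1.722 w 0.0429 F [ 0.9  0.3 -0.6]
shift cm now-axes [12.92  0.    0.09] roll 0.002 after-roll shift [12.92  0.    0.09]
```

View pics/w14.png

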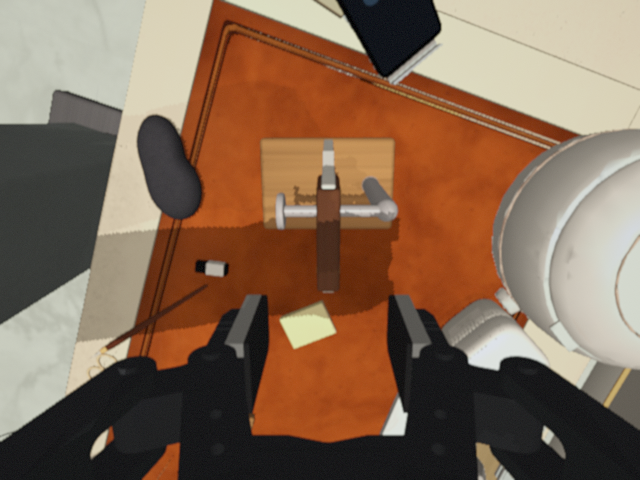

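```bash
python3 -m crank '[[3,0,0,0,0.5],[3,0,0,0,0.5],[3,0,0,0,0.5],[2.5,0,0,0,0.5],[1.0,0,0,0,0.5]]'
python3 -m crank '[[0.4,0,0,0,0.5],[0,0,0,0,0.5],[0,0,0,0,0],[0,0,0,0,0],[0,0,0,0,0]]'
python3 -m crank '[[0,0,0,0,0],[0,0,0,0,0],[-0.15,0,0,0,0],[-0.15,0,0,0,0],[0,0,0,0,0]]'
python3 - <<'E'
from h import *
c=snap('scene','sc15')
i=load('sc15')['img'][:,:,::-1];cv2.imwrite('pics/sc15c.png',cv2.resize(i[240:340,370:470],None,fx=6,fy=6,interpolation=cv2.INTER_CUBIC))
E
```

```text
time_s: 13.75
eef_pos: [0.4999, 0.2599, 0.1608]
ee_rot: [0.41, 0.575, -0.413, 0.575]
force: [-0.4, 0.2, 0.8]
width: 0.0427
time_s: 14.25
eef_pos: [0.5008, 0.2618, 0.1606]
ee_rot: [0.412, 0.575, -0.41, 0.576]
force: [0.6, -1.6, 4.6]
width: 0.0133
time_s: 14.75
eef_pos: [0.5002, 0.2616, 0.1622]
ee_rot: [0.411, 0.575, -0.411, 0.575]
force: [-0.8, 0.1, -2.0]
width: 0.0135
```

View pics/sc15c.png

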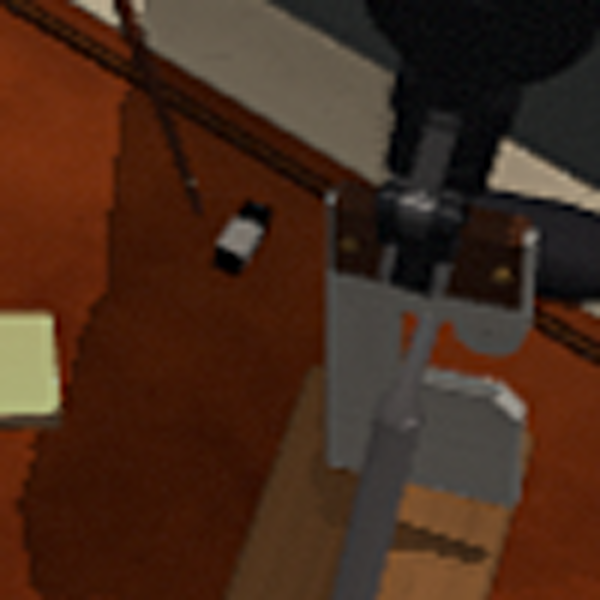

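```bash
python3 -m crank '[[0,0,-0.15,0,0],[0,0,-0.1,0,0],[0,0,0,0,0],[0,0,0,0,0]]'
python3 -m crank '[[0.1,0,0,0,0],[0.05,0,0,0,0],[0,0,0,0,0],[0,0,0,0,0]]'
python3 -m crank '[[0.07,0,0,0,0],[0,0,0,0,0],[0,0,0,0,0]]'
```

```text
time_s: 15.2
eef_pos: [0.4994, 0.2641, 0.1622]
ee_rot: [0.411, 0.575, -0.411, 0.575]
force: [0.0, 0.2, -1.4]
width: 0.0131
time_s: 15.6
eef_pos: [0.4995, 0.264, 0.161]
ee_rot: [0.411, 0.575, -0.411, 0.575]
force: [-0.7, 0.2, 1.6]
width: 0.0131
time_s: 15.9
eef_pos: [0.4996, 0.2641, 0.1609]
ee_rot: [0.411, 0.575, -0.411, 0.575]
force: [-2.0, -0.6, 6.3]
width: 0.0128
```

Contact is back (force z of about 6 N). Now I release and move up.

```bash
python3 -m crank '[[-0.03,0,0,0,0.2],[0,0,0,0,0.25],[0,0,0,0,0.4],[0,0,0,0,0.4],[0,0,0,0,0.4]]'
python3 -m crank '[[-0.5,0,0,0,0.4],[-1.5,0,0,0,0.4],[-3,0,0,0,0.4],[-4,0,0,0,0.4],[-4,0,0,0,0.4]]'
python3 -m crank '[[0,0,2,0,0.4],[0,0,2,0,0.4],[0,0,2,0,0.4],[0,0,2,0,0.4],[0,0,2,0,0.4]]'
python3 -m crank '[[0,0,0,0,0.4],[0,0,0,0,0.4],[0,0,0,0,0.4],[0,0,0,0,0.4],[0,0,0,0,0.4]]'
python3 - <<'E'
from h import *
c=snap('scene','sc16')
i=load('sc16')['img'][:,:,::-1];cv2.imwrite('pics/sc16c.png',cv2.resize(i[240:340,370:470],None,fx=6,fy=6,interpolation=cv2.INTER_CUBIC))
E
```

```text
time_s: 16.4
eef_pos: [0.4995, 0.264, 0.1603]
ee_rot: [0.411, 0.575, -0.411, 0.575]
force: [0.5, -0.5, -0.6]
width: 0.0341
time_s: 16.9
eef_pos: [0.4991, 0.2638, 0.292]
ee_rot: [0.411, 0.575, -0.411, 0.575]
force: [0.4, -0.1, -0.1]
width: 0.0341
time_s: 17.4
eef_pos: [0.5321, 0.1687, 0.2908]
ee_rot: [0.411, 0.575, -0.411, 0.575]
force: [1.0, 0.3, 0.0]
width: 0.0341
time_s: 17.9
eef_pos: [0.5317, 0.17, 0.2904]
ee_rot: [0.411, 0.576, -0.411, 0.575]
force: [0.1, -0.1, -0.6]
width: 0.0342
```

View pics/sc16c.png

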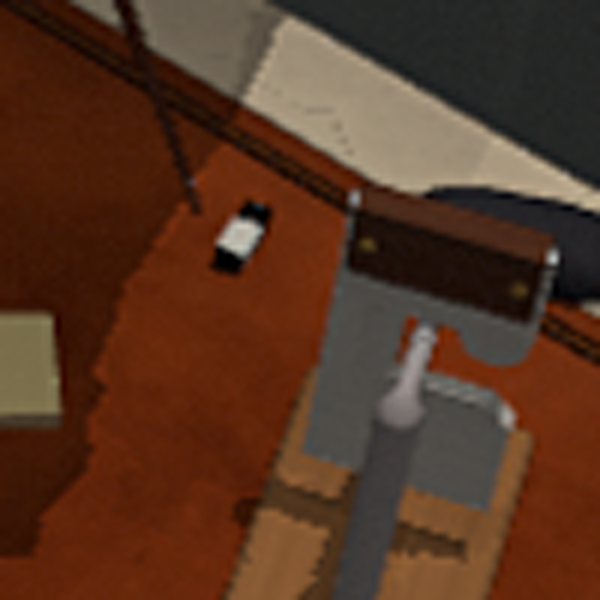

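Much straighter. I'll measure the lean and check that it is steady.

```bash
python3 -m crank '[[0,0,0,0,0.4],[0,0,0,0,0.4],[0,0,0,0,0.4],[0,0,0,0,0.4],[0,0,0,0,0.4]]'
python3 - <<'E'
from h import *
c=snap('scene','sc17')
ex=np.array([np.cos(.33),np.sin(.33),0]);ey=np.array([-ex[1],ex[0],0])
pm=np.array([.498,.2685,0]); P=pm+.0045*ex
r={}
for n,p in dict(bot=(490,510),botl=(303,455),alTop_r=(533,325),alTop_l=(347,267)).items():
    o,d=ray(c,370+(p[0]+.5)/6-.5,240+(p[1]+.5)/6-.5)
    X=o+d*((P-o)@ex)/(d@ex); r[n]=((X-pm)@ey*1e3,X[2]*1e3); print(n,np.round(r[n],1))
for a,b in [('botl','bot'),('alTop_l','alTop_r')]: print('tilt deg',np.degrees(np.arctan2(r[b][1]-r[a][1],r[b][0]-r[a][0])))
a,b=load('sc16')['img'].astype(int)[240:340,370:470],load('sc17')['img'].astype(int)[240:340,370:470]; print(abs(a-b).mean(),(abs(a-b).max(2)>25).sum())
snap('top','t17'); print(env.state()['force'])
i=c['img'][:,:,::-1];cv2.imwrite('pics/sc17c.png',cv2.resize(i[160:370,190:490],None,fx=2.6,fy=2.6,interpolation=cv2.INTER_CUBIC))
E
```

```text
time_s: 18.45
eef_pos: [0.5319, 0.1694, 0.2904]
ee_rot: [0.411, 0.575, -0.411, 0.575]
force: [0.2, 0.4, 0.0]
width: 0.0341
bot [36.6 48.3]
botl [-33.1  45.2]
alTop_r [ 33.8 154.4]
alTop_l [-31.4 155.1]
tilt deg 2.4839311097801713
tilt deg -0.5596431775012916
1.2633 13
[ 0.21492321 -0.49267394 -0.14404449]
```

View pics/sc17c.png

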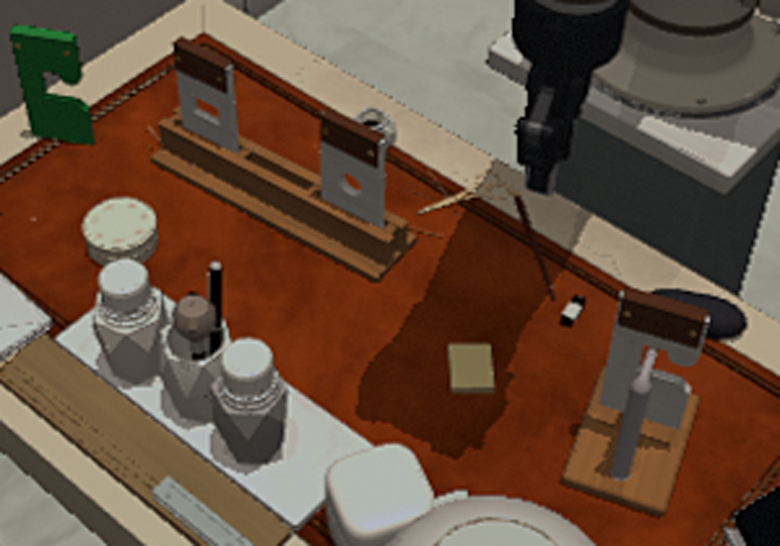

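The lean is now about 1°, the plate is steady, its bottom edge is at about 45–48 mm, and the other two plates are still in the rack. I'm handing it in.

```bash
python3 -c "
from plant import env
print(env.sign_off())"
```

```text
the job is handed in; nothing more can be done
None
```

The slotted plate is hanging on the stand's pin, and I handed the job in at about 18.6 s of the 42 s allowed. I took it from the middle of the rack, slid its slot sideways over the pin between post and head, and lowered it until the pin met the pocket roof.

After the first release the plate hung steadily but leaned about 8–10°. I regripped it, lifted it about 2 mm, shifted it 2.5 mm to +y, set it down again and backed away.

**Last checks**
- **Hang:** the lower edge is 45–48 mm above the desk, against the 45 mm expected, and the pin is inside the pocket.
- **Lean:** two image measurements disagreed slightly, +2.5° at the lower edge and −0.6° at the grip line, so it is upright within my reading error.
- **Steadiness:** two pictures about half a second apart showed almost no change.
- **Robot:** the gripper is well clear, and the wrist force reads about zero.
- **Rack:** the window and hole plates are still standing in it. I did not touch the green look-alike.

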